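Anchor the recipe-card rest to the worktop bracket with its thumbscrew

TASK

The recipe-card rest keeps sliding about, so fix it to the worktop bracket: slide its drilled metal tongue flat under the bracket's lug until the hole in the tongue is in line with the hole in the lug, then turn the bracket's red thumbscrew clockwise until it stops, so that it passes through both parts. Leave the rest flat on the worktop, let go of everything, and do not shift or tip the kettle, canister, mug, milk bottle or spoon rest.

Things in the scene. Friction and masses are not known exactly. Their poses are not given: they have to be found in the camera images.
- card_rest: Loose recipe-card rest, 0.35 kg. Dark wood base 90 (x) x 120 (y) x 6 mm; upright back panel 10 (x) x 120 (y) mm stands across it over the origin, top 72 mm above the worktop (grip it from above across its thickness); front lip at x=-41, 20 mm high. Aluminium tongue 40 wide, 6 mm thick, runs along +x from x=45 to 125 mm. Origin: centre of the base's underside, z up.
- rest_hole (a point): Centre of the 14 mm through hole in the tongue, at the tongue's top face: 105 mm along +x from the card_rest origin, 6 mm above its underside.
- bracket: Grey steel bracket, fixed. Lug 44 (x) x 56 (y) x 8 mm held 14 mm clear of the worktop; under it open at front (-x) and sides, closed by a block with its face at x=+22 mm (no stop for the right position: the tongue's end is 2 mm short of it then). A 5 mm foot runs back to x=72. Origin: on the worktop under the lug's hole. The tongue goes in along the bracket's +x, x axes parallel.
- bracket_hole (a point): Centre of the hole in the lug (the screw axis), at the lug's underside, 14 mm above the bracket origin. With the holes in line it is 8 mm straight above rest_hole, and the card_rest origin lies 105 mm from the bracket origin along the bracket's -x.
- thumbscrew (a joint): Turn of the captive thumbscrew, rad: grows clockwise seen from above, 0 to 3.1 (hard stop); starts at 0 to 0.4. Sinks 3.6 mm per rad, stays where left, turns with 0.03 N m. Shank 7.6 mm across with 4 mm tapered tip, tip 13.5 mm above the worktop at 0, 2 mm at 3.1. The taper finds the tongue's hole up to about 5 mm off centre and pulls the loose rest true; further off it jams on the tongue.
- screw_grip (a point): Centre of the thumbscrew's red wing, 36 mm long along this point's x, 10 mm thick along y, 26 mm tall; on the screw axis, 51.5 mm above the worktop at joint 0; turns and sinks with the screw. At joint 0 its x is along the bracket's x. Grip it from above across its thickness. Under it a red collar 22 mm across, 5 mm high.
- screw_tip (a point): Point of the screw's tapered tip, 38 mm straight below screw_grip; turns and sinks with the screw.
- kettle: Copper-toned kettle, 170 mm wide, 245 mm tall with its handle; bystander, origin at centre of underside.
- canister: Blue plastic sugar canister, 100 mm wide, 150 mm tall; bystander, origin at centre of underside.
- mug: White ceramic mug, 82 mm wide, 92 mm tall; bystander, origin at centre of underside.
- milk_bottle: Empty glass milk bottle, 76 mm wide, 210 mm tall; bystander, origin at centre of underside.
- spoon_rest: Round wooden spoon rest, 110 mm wide, 18 mm high, with a tab out to 135 mm along its x; bystander, origin at centre of the bowl's underside.
Mind the look-alikes: they are no part of the job. Leave any green look-alike of the card_rest alone. What is shaped like the bracket but brown is not meant.

How it is judged:
By the outcome, as a careful person would: the job done as asked, in the order asked, and still so for the second after the job is handed in, with the robot touching nothing.
It also fails if it takes over 70 s, if anything falls off the work surface, if the arm or the gripper's body presses on something with over 40 N, if the wrist force passes 120 N, or if a joint passes its speed limit or range.

ROBOT

A 6-joint arm with a two-finger parallel gripper is mounted at the origin on the work surface. World frame = base frame: x ahead of the robot, y to its left, z up, the work surface at z = 0. Lengths are in m, angles in degrees, forces in N, time in s.
With the tool pointing down it reaches from about 0.3 to 0.75 m from the base axis. Payload 8.5 kg.
Tool frame: the origin (TCP) lies on the centre line of the jaws, within the pads' length; the fingertips stand 22 mm ahead of it and the grasp point (between the pads) lies 3 mm ahead of it (env.tip_reach is the distance from the TCP to the fingertips, in m); y points along the fingers, z is the direction in which the jaws open and shut, and the axes are right-handed (so a half turn about y gives the same grasp; the last joint's range is limited). The gripper opens to 85 mm and grips with 20 to 120 N. Pads are 22 mm wide; open, the fingers measure 114 mm over their backs; the gripper's body (76 mm by 85 mm) begins 54 mm behind the grasp point. The pads swing forward as they close: fully open they stand 13 mm farther back than shut.
Start: joints at [-83.325, 21.807, 74.336, -0, 83.858, -12.336], TCP at [0.179, -0.52, 0.253] pointing down, gripper open.
Joint ranges: [-178.18, 178.18], [-50.72, 133.34], [12.68, 142.11], [-81.47, 261.47], [9.98, 163.14], [-165.26, 165.26]. Speed limits (degrees/s): [136.94, 136.94, 180, 180, 180, 180].

INTERFACE

Orientations are given as a 3x3 rotation matrix whose columns are the frame's x, y, z axes.
In Python, from rig import env, get_image gives the robot as it stands. The module is installed in compiled form; this text tells all that it offers.
- The arm moves only by the tool carry_out, never from a script. Its argument "targets" is a list that holds one entry, the list of rows, each a list of 7 numbers: the closure, from 0 (fully open) to 1 (shut), then the shift along the world's x, y, z in mm, then the turn, a rotation vector about the world's x, y, z in degrees. In form: [[[claw, dx, dy, dz, ax, ay, az], ...]]. A call has 1 to 20 rows; each row is the pose to reach, as a shift and turn from the pose commanded when the call began; what a row does not reach only later rows make up. A row lasts 1/12 s, in which the tool goes at most 41.7 mm and 7.16 degrees, less where a joint would pass 70% of its speed; a pose out of reach is approached as far as the arm can. A call with a gripper value outside its range is refused whole. The fingers move at their own pace and stop on an object; "squeeze" is the grip in N (left out, the last holds). Time passes only in rows, so rows that repeat a pose let the fingers close. It gives the time, the measured TCP pose, the force and the opening at its end, in the units of the state.
- env.observe(): the state, without advancing time (a new reading comes with each control period).
- get_image(name): name is "scene" or "top" or "wrist"; returns a dict with "img" (480x640x3 uint8, red, green, blue), "fx", "fy", "cx", "cy" (pixels), "rvec" (rotation vector, rad) and "tvec" (3), from world to camera coordinates, as OpenCV has them. Camera axes: x right, y down, z forward; pixel columns grow to the right and rows downward; lengths in m; the calibration is good to about 2 mm. A picture is of the moment at which its call begins. There is no depth.
- env.close_job(): hands the job in, once; it reports no verdict.
The state is a dict: "time_s": time; "q": joint angles; "qvel": joint speeds; "joint_efforts": joint torques, N m; "position": TCP position; "tool_rot": TCP orientation; "ft_force": force on the tool from outside, world axes, zero at the start; "wrist_torque": the same for the moment, N m; "grip_width": finger opening in m.
Only numpy, scipy, OpenCV 4.12 (cv2) and the standard library are available. Lean on these libraries where they do the work, as an engineer would, in place of code of your own. Each camera call takes 0.05 s, during which the arm holds its last target.

## Working session

There is one attempt and no reset: what is moved stays moved. The work goes in short steps, Python scripts to look and compute and a tool call to move; the robot and the scene stay as the last step left them, time stands still between calls to the robot, and variables do not carry over. Pictures are saved under pics/ and viewed, and the job is handed in when it is done.

Besides the shell and the picture viewer there is one more tool, called after ">>>" in YAML: its name, and indented under it one key for each argument. carry_out: Moves the arm, as the interface text tells. Its arguments: {"type":"object","properties":{"targets":{"type":"array"},"squeeze":{"type":"number"}},"required":["targets"]}

```bash
mkdir -p pics; cat > h.py <<'E'
import numpy as np, cv2
from rig import env, get_image
def snap(name, fn):
    d=get_image(name); cv2.imwrite('pics/'+fn+'.png', d['img'][:,:,::-1]); np.save('pics/'+fn+'.npy', d, allow_pickle=True); return d
def load(fn): return np.load('pics/'+fn+'.npy',allow_pickle=True).item()
def ray(d,u,v):
    R=cv2.Rodrigues(np.array(d['rvec'],float))[0]; t=np.array(d['tvec'],float).ravel()
    k=np.array([(u-d['cx'])/d['fx'],(v-d['cy'])/d['fy'],1.]); r=R.T@k
    return -R.T@t, r/np.linalg.norm(r)
def onz(d,u,v,z):
    c,r=ray(d,u,v); return c+r*(z-c[2])/r[2]
def tri(*a):
    A=np.zeros((3,3));b=np.zeros(3)
    L=[ray(*x) for x in a]
    for c,r in L:
        P=np.eye(3)-np.outer(r,r);A+=P;b+=P@c
    p=np.linalg.solve(A,b); return p,[float(np.linalg.norm(np.cross(p-c,r))) for c,r in L]
def proj(d,p):
    return cv2.projectPoints(np.array(p,float).reshape(-1,1,3),np.array(d['rvec'],float),np.array(d['tvec'],float),np.array([[d['fx'],0,d['cx']],[0,d['fy'],d['cy']],[0,0,1.]]),None)[0].reshape(-1,2)
E
python3 - <<'E'
from h import *
for n in('scene','top','wrist'):
    d=snap(n,n+'0'); print(n,d['fx'],d['cx'],d['cy'],ray(d,320,240))
s=env.observe(); print(s)
E
```

```text
scene 437.9504533711471 316.28348301851673 247.10446573413324 (array([ 1.17395699, -0.62674526,  0.78255408]), array([-0.56058117,  0.55512709, -0.61447755]))
top 552.2288969400178 314.81458127947303 247.4582924101775 (array([0.27311088, 0.00902867, 1.58330145]), array([ 0.17807699, -0.01830359, -0.98384631]))
wrist 336.509758104685 319.73713750000314 232.47100804072213 (array([ 0.25116874, -0.49445122,  0.37381185]), array([-0.30271449, -0.10274478, -0.94752702]))
{'time_s': 0.15, 'q': array([-8.33234554e+01,  2.18336186e+01,  7.43727575e+01,  1.53136331e-03,
        8.38566843e+01, -1.23357424e+01]), 'qvel': array([ 0.07031916, -0.11919694, -0.12315059,  0.00848375,  0.01548589,
        0.03933736]), 'joint_efforts': array([ 1.15981027e-03, -4.48625815e+01, -2.31344318e+01, -2.82198871e-04,
        3.83671664e-03, -2.07569258e-06]), 'position': array([ 0.17915527, -0.51979943,  0.25285146]), 'tool_rot': array([[-9.45449686e-01, -1.01568026e-04,  3.25768140e-01],
       [-3.25768051e-01,  1.09623708e-03, -9.45449087e-01],
       [-2.61091716e-04, -9.99999394e-01, -1.06952462e-03]]), 'ft_force': array([-0.04591415, -0.30672029, -0.11081788]), 'wrist_torque': array([0.0098215 , 0.01892244, 0.0533742 ]), 'grip_width': 0.08557617896157417}
```

View pics/scene0.png

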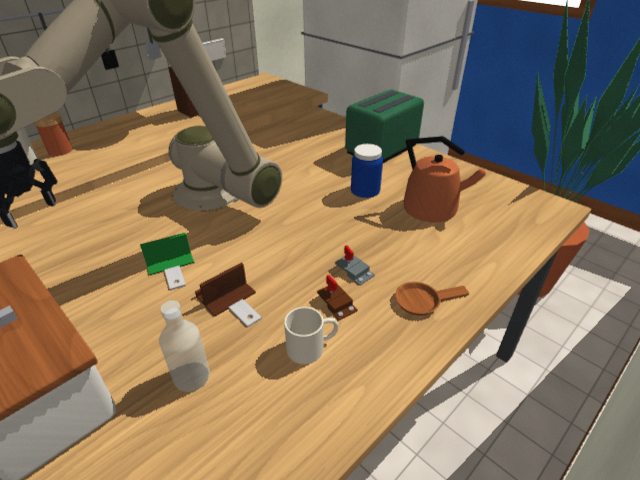

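View pics/top0.png

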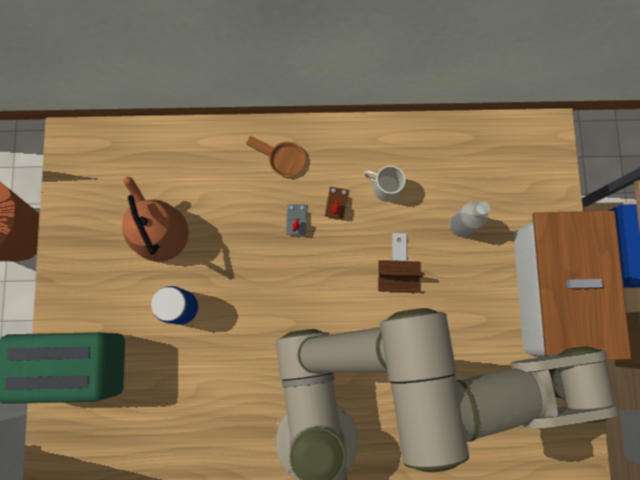

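View pics/wrist0.png

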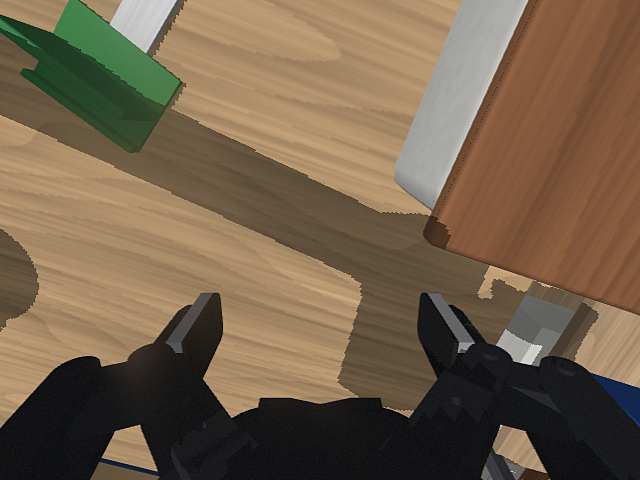

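Scene0/top0: candidates for the rest are the dark wood one (scene 226,290; top 400,275) and a green look-alike (scene 168,252; under the arm in top). Candidates for the bracket are the grey one (scene 354,265; top 297,222) and a brown look-alike (scene 337,298; top 337,203). I choose the dark wood rest and the grey bracket, and check them in close crops.

```bash
python3 - <<'E'
import cv2,numpy as np
a=cv2.imread('pics/top0.png')[170:310,270:450]; b=cv2.imread('pics/scene0.png')[225:345,180:400]
a=cv2.resize(a,None,fx=4,fy=4,interpolation=cv2.INTER_CUBIC);b=cv2.resize(b,None,fx=3.6,fy=3.6,interpolation=cv2.INTER_CUBIC)
cv2.imwrite('pics/ca.png',a);cv2.imwrite('pics/cb.png',b)
E
```

```text
(no output)
```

View pics/ca.png

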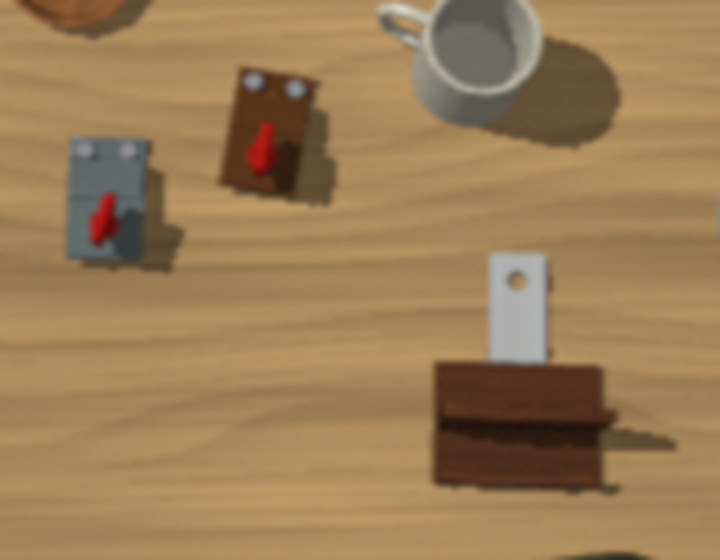

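View pics/cb.png

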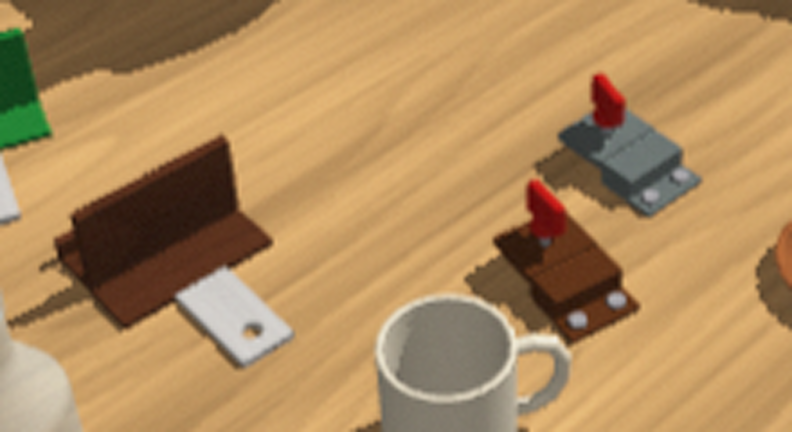

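The crops confirm it: dark wood rest with aluminium tongue (hole near top 399,240) and grey bracket with red wing (top 297,222). Next are rough positions.

```bash
python3 - <<'E'
from h import *
t=load('top0');s=load('scene0')
ca=lambda u,v:(270+u/4,170+v/4); cb=lambda u,v:(180+u/3.6,225+v/3.6)
print('hole',onz(t,*ca(516,280),.006),onz(s,*cb(254,330),.006),tri((t,*ca(516,280)),(s,*cb(254,330))))
print('panel ends top', onz(t,*ca(438,415),.072),onz(t,*ca(615,412),.072))
print('panel tri', tri((t,*ca(438,415)),(s,*cb(222,140))))
print('base FL,FR',onz(t,*ca(434,363),.006),onz(t,*ca(602,367),.006),'back',onz(t,*ca(434,484),.006),onz(t,*ca(603,488),.006))
print('tongue end',onz(t,*ca(489,252),.006),onz(t,*ca(548,254),.006))
print('bracket lug front',onz(t,*ca(66,258),.022),onz(t,*ca(143,260),.022),'back foot',onz(t,*ca(70,138),.005),onz(t,*ca(148,139),.005))
print('wing top ends',onz(t,*ca(108,197),.064),onz(t,*ca(98,240),.064))
print('brown front',onz(t,*ca(221,184),.022),onz(t,*ca(293,195),.022),'wing',onz(t,*ca(262,150),.05))
print('mug',onz(t,388,188,.0),'bottle',onz(t,468,222,0))
E
```

```text
hole [ 0.55373435 -0.24976377  0.006     ] [ 0.55758513 -0.24928091  0.006     ] (array([ 0.55487313, -0.24910765,  0.00352025]), [0.0012705036350754394, 0.0012705036350755242])
panel ends top [ 0.44873208 -0.18071963  0.072     ] [ 0.44818225 -0.30281819  0.072     ]
panel tri (array([ 0.44880326, -0.18302917,  0.06406283]), [0.0015634083192901558, 0.0015634083192901812])
base FL,FR [ 0.49417984 -0.18768458  0.006     ] [ 0.48866964 -0.30883704  0.006     ] back [ 0.4068703  -0.18408637  0.006     ] [ 0.40138705 -0.30485664  0.006     ]
tongue end [ 0.5748422  -0.23108391  0.006     ] [ 0.57245231 -0.27397379  0.006     ]
bracket lug front [0.57382983 0.07597218 0.022     ] [0.57119349 0.02063052 0.022     ] back foot [0.66667547 0.07254175 0.005     ] [0.66472664 0.01533282 0.005     ]
wing top ends [0.60878175 0.04405034 0.064     ] [0.57810834 0.05157548 0.064     ]
brown front [ 0.62596182 -0.03688388  0.022     ] [ 0.61672829 -0.08873954  0.022     ] wing [ 0.64381463 -0.06589961  0.05      ]
mug [ 0.71191938 -0.2255506   0.        ] bottle [ 0.6041277  -0.45584093  0.        ]
```

>>> carry_out:
  targets:
    - [[0, 270, 275, 20, 0, 0, 69], [0, 270, 275, 20, 0, 0, 69], [0, 270, 275, 20, 0, 0, 69], [0, 270, 275, 20, 0, 0, 69], [0, 270, 275, 20, 0, 0, 69], [0, 270, 275, 20, 0, 0, 69], [0, 270, 275, 20, 0, 0, 69], [0, 270, 275, 20, 0, 0, 69], [0, 270, 275, 20, 0, 0, 69], [0, 270, 275, 20, 0, 0, 69], [0, 270, 275, 20, 0, 0, 69], [0, 270, 275, 20, 0, 0, 69], [0, 270, 275, 20, 0, 0, 69], [0, 270, 275, 20, 0, 0, 69]]
  squeeze: 40

```text
time_s: 1.32
position: [0.4484, -0.2459, 0.2732]
tool_rot: [[-0.038, -0.0, 0.999], [-0.999, 0.0, -0.038], [-0.0, -1.0, -0.0]]
ft_force: [-0.0, -0.2, 0.1]
grip_width: 0.0852
```

```bash
python3 - <<'E'
from h import *
snap('wrist','w1');s=env.observe();print(s['position'],s['tool_rot'].round(3),s['q'].round(1),s['time_s'])
E
```

```text
[ 0.44845766 -0.24592801  0.2732218 ] [[-0.038 -0.     0.999]
 [-0.999  0.    -0.038]
 [-0.    -1.    -0.   ]] [-42.   17.1  78.2  -0.   84.8 -39.9] 1.3667
```

View pics/w1.png

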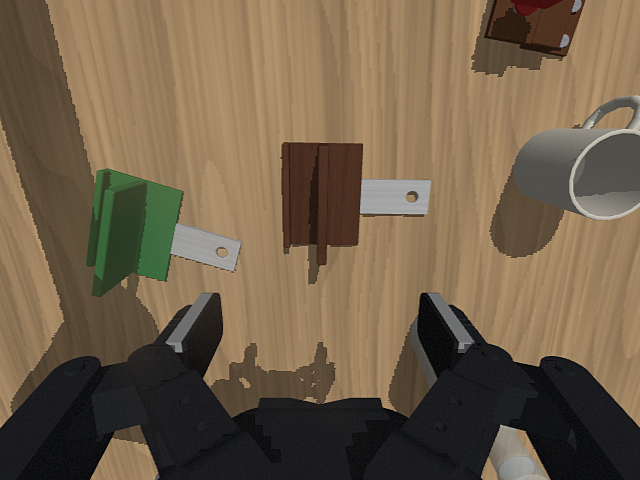

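w1: dark rest in the middle (panel top from ~(322,143) to (322,264), hole (411,197)), green look-alike at (140,230), brown look-alike upper right. Now the refined measurement.

```bash
python3 - <<'E'
from h import *
im=cv2.imread('pics/w1.png'); c=cv2.resize(im[130:280,270:440],None,fx=4,fy=4,interpolation=cv2.INTER_CUBIC); cv2.imwrite('pics/w1c.png',c)
E
```

```text
(no output)
```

View pics/w1c.png

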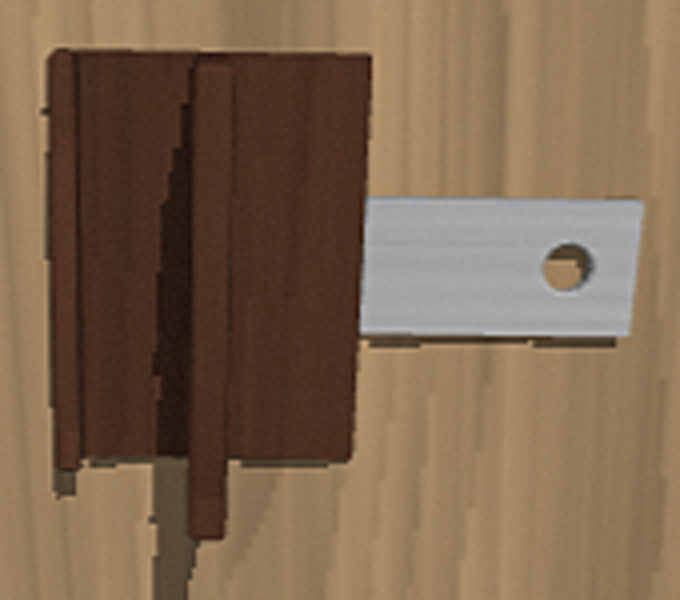

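```bash
python3 - <<'E'
from h import *
t=load('top0');w=load('w1')
cw=lambda u,v:(270+u/4,130+v/4);ca=lambda u,v:(270+u/4,170+v/4)
print('hole',onz(w,*cw(567,267),.006),tri((w,*cw(567,267)),(t,*ca(516,280))))
for a,b in (((195,57),(235,57)),((190,539),(225,539))):
    p,q=onz(w,*cw(*a),.072),onz(w,*cw(*b),.072); print('panel',p,q,(p+q)/2)
print('panel end tri',tri((w,*cw(213,57)),(t,*ca(438,413))),tri((w,*cw(208,539)),(t,*ca(614,411))))
for p in ((372,55),(350,461),(643,200),(630,335)): print(onz(w,*cw(*p),.006))
E
```

```text
hole [ 0.55548723 -0.25023836  0.006     ] (array([ 0.55066629, -0.24670332,  0.02367546]), [0.00017733479174905983, 0.0001773347917488868])
panel [ 0.44948593 -0.1837297   0.072     ] [ 0.45875027 -0.18407985  0.072     ] [ 0.4541181  -0.18390478  0.072     ]
panel [ 0.44352858 -0.30421143  0.072     ] [ 0.4525674  -0.30454977  0.072     ] [ 0.44804799 -0.3043806   0.072     ]
panel end tri (array([ 0.45404011, -0.18530031,  0.03740783]), [0.00021981012645499068, 0.0002198101264549129]) (array([ 0.44805334, -0.30043591,  0.0810578 ]), [0.00025012487014361597, 0.00025012487014358306])
[ 0.49850821 -0.18805901  0.006     ]
[ 0.49183764 -0.30800445  0.006     ]
[ 0.57650255 -0.23145297  0.006     ]
[ 0.57505833 -0.27145418  0.006     ]
```

```bash
python3 - <<'E'
from h import *
s=load('scene0');w=load('w1')
cw=lambda u,v:(270+u/4,130+v/4);cb=lambda u,v:(180+u/3.6,225+v/3.6)
print('hole',tri((w,*cw(567,267)),(s,*cb(253,329))))
print('panel far +y end, +x top edge',tri((w,*cw(235,57)),(s,*cb(228,140))))
print('panel -y end',tri((w,*cw(190,539)),(s,*cb(72,215))))
print('tongue end +y corner',tri((w,*cw(643,200)),(s,*cb(293,333))))
E
```

```text
hole (array([ 0.55590161, -0.2496921 ,  0.00583916]), [0.0006882192909505929, 0.0006882192909504118])
panel far +y end, +x top edge (array([ 0.45828958, -0.18488036,  0.07094675]), [0.0008941328419221195, 0.0008941328419221923])
panel -y end (array([ 0.44421896, -0.30367186,  0.07100669]), [0.0011295133807686063, 0.0011295133807687232])
tongue end +y corner (array([ 0.57684196, -0.23188076,  0.00456415]), [0.00023257226585930517, 0.0002325722658591743])
```

>>> carry_out:
  targets:
    - [[0, 2.5, 1, -60, 0, 0, -0.7], [0, 2.5, 1, -100, 0, 0, -0.7], [0, 2.5, 1, -140, 0, 0, -0.7], [0, 2.5, 1, -170, 0, 0, -0.7], [0, 2.5, 1, -190, 0, 0, -0.7], [0, 2.5, 1, -204, 0, 0, -0.7], [0, 2.5, 1, -212, 0, 0, -0.7], [0, 2.5, 1, -212, 0, 0, -0.7], [0, 2.5, 1, -212, 0, 0, -0.7], [1, 2.5, 1, -212, 0, 0, -0.7], [1, 2.5, 1, -212, 0, 0, -0.7], [1, 2.5, 1, -212, 0, 0, -0.7], [1, 2.5, 1, -212, 0, 0, -0.7], [1, 2.5, 1, -212, 0, 0, -0.7], [1, 2.5, 1, -212, 0, 0, -0.7], [1, 2.5, 1, -212, 0, 0, -0.7], [1, 2.5, 1, -212, 0, 0, -0.7]]
  squeeze: 50

```text
time_s: 2.78
position: [0.4518, -0.244, 0.0616]
tool_rot: [[-0.047, 0.0, 0.999], [-0.999, -0.0, -0.047], [0.0, -1.0, 0.0]]
ft_force: [-0.5, 1.3, 2.8]
grip_width: 0.0095
```

>>> carry_out:
  targets:
    - [[1, 0, 0, 3, 0, 0, 0], [1, -8, 0, 6, 0, 0, 0], [1, -20, 10, 6, 0, 0, 0], [1, -30, 25, 6, 0, 0, 0], [1, -32, 45, 6, 0, 0, 0], [1, -32, 70, 6, 0, 0, 0], [1, -32, 95, 6, 0, 0, 0], [1, -32, 120, 6, 0, 0, 0], [1, -32, 145, 6, 0, 0, 0], [1, -32, 170, 6, 0, 0, 0], [1, -32, 195, 6, 0, 0, 0], [1, -32, 220, 6, 0, 0, 0], [1, -32, 245, 6, 0, 0, 0], [1, -32, 265, 6, 0, 0, 0], [1, -32, 280, 6, 0, 0, 0], [1, -32, 290, 6, 0, 0, 0], [1, -32, 295, 6, 0, 0, 0], [1, -32, 295, 6, 0, 0, 0], [1, -32, 295, 6, 0, 0, 0]]

```text
time_s: 4.37
position: [0.4196, 0.0506, 0.0673]
tool_rot: [[-0.047, -0.0, 0.999], [-0.999, -0.0, -0.047], [0.0, -1.0, -0.0]]
ft_force: [0.2, -0.9, -3.7]
grip_width: 0.0087
```

```bash
python3 - <<'E'
from h import *
for n in('wrist','top','scene'): snap(n,n+'2')
s=env.observe();print(s['position'],s['tool_rot'].round(3).tolist(),s['q'].round(1),s['ft_force'],s['wrist_torque'],s['grip_width'])
for n,r in (('top',(150,320,220,420)),('scene',(200,330,200,420))):
    a=cv2.imread(f'pics/{n}2.png')[r[0]:r[1],r[2]:r[3]]; cv2.imwrite(f'pics/{n}2c.png',cv2.resize(a,None,fx=3.5,fy=3.5,interpolation=cv2.INTER_CUBIC))
E
```

```text
[0.41973469 0.05030845 0.06729947] [[-0.048, -0.0, 0.999], [-0.999, -0.0, -0.048], [0.0, -1.0, -0.0]] [ -9.3  24.5 109.   -0.   46.5  -6.5] [ 0.12924085 -0.80014967 -4.01880433] [0.05594934 0.01082805 0.03704602] 0.00929981786109309
```

View pics/wrist2.png

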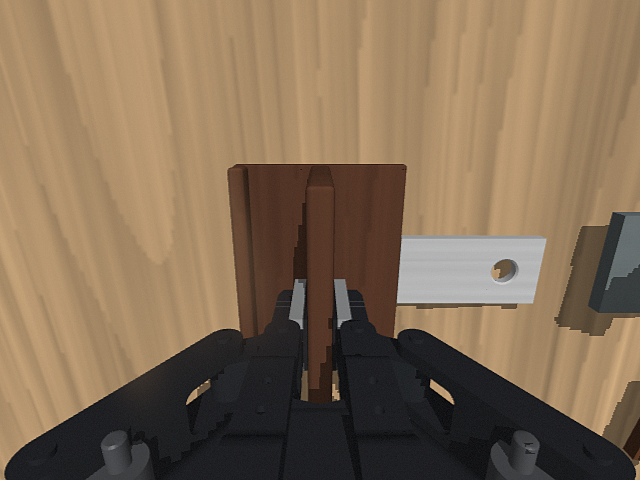

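View pics/top2c.png

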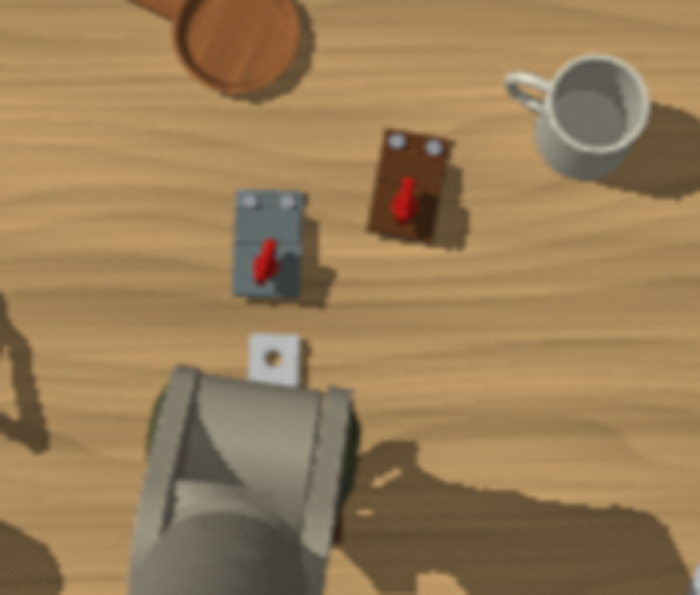

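View pics/scene2c.png

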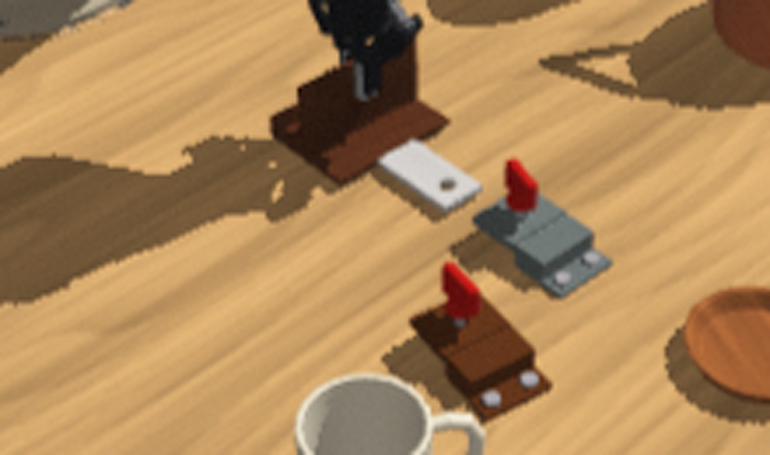

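```bash
python3 - <<'E'
from h import *
t=load('top2');s=load('scene2');w=load('wrist2')
ct=lambda u,v:(220+u/3.5,150+v/3.5);cs=lambda u,v:(200+u/3.5,200+v/3.5)
print('hole top',onz(t,*ct(272,358),.012),'wrist',onz(w,504,271,.012),'scene',onz(s,*cs(447,184),.012),tri((w,504,271),(s,*cs(447,184))))
print('lug front top',onz(t,*ct(234,296),.022),onz(t,*ct(300,299),.022))
print('lug front wrist',onz(w,613,213,.022),onz(w,590,309,.022))
print('lug corner tri scene/top  +y front',tri((t,*ct(300,299)),(s,*cs(549,266))))
print('foot back',onz(t,*ct(238,190),.005),onz(t,*ct(304,192),.005))
print('scene lug: -y front',onz(s,*cs(475,220),.022))
a=cv2.imread('pics/wrist2.png')[190:330,460:640];cv2.imwrite('pics/w2c.png',cv2.resize(a,None,fx=4,fy=4,interpolation=cv2.INTER_CUBIC))
for n,r in (('top',(195,240,280,315)),('scene',(235,290,325,385))):
    a=cv2.imread(f'pics/{n}2.png')[r[0]:r[1],r[2]:r[3]]; cv2.imwrite(f'pics/{n}2d.png',cv2.resize(a,None,fx=10,fy=10,interpolation=cv2.INTER_CUBIC))
E
```

```text
hole top [0.52292858 0.04482796 0.012     ] wrist [0.5241133  0.04464313 0.012     ] scene [0.52612187 0.04445281 0.012     ] (array([0.52503068, 0.04469108, 0.01117661]), [0.0006211503786058037, 0.0006211503786057384])
lug front top [0.57359891 0.07494796 0.022     ] [0.56994103 0.02075761 0.022     ]
lug front wrist [0.57000062 0.07898799 0.022     ] [0.5688844  0.02396165 0.022     ]
lug corner tri scene/top  +y front (array([ 0.60028506,  0.04157578, -0.03024162]), [0.02860339428010932, 0.028603394280109135])
foot back [0.66729101 0.07106561 0.005     ] [0.66441237 0.01575846 0.005     ]
scene lug: -y front [0.57944399 0.02001436 0.022     ]
```

View pics/w2c.png

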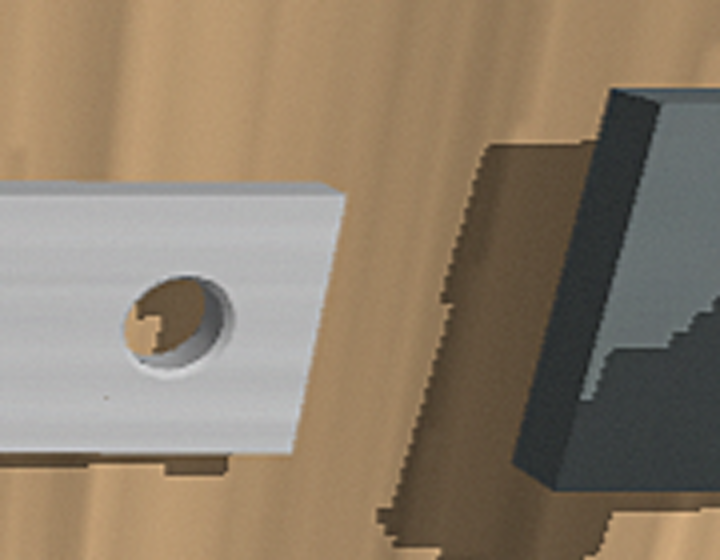

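View pics/top2d.png

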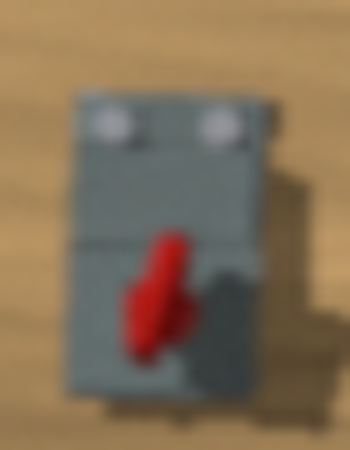

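View pics/scene2d.png

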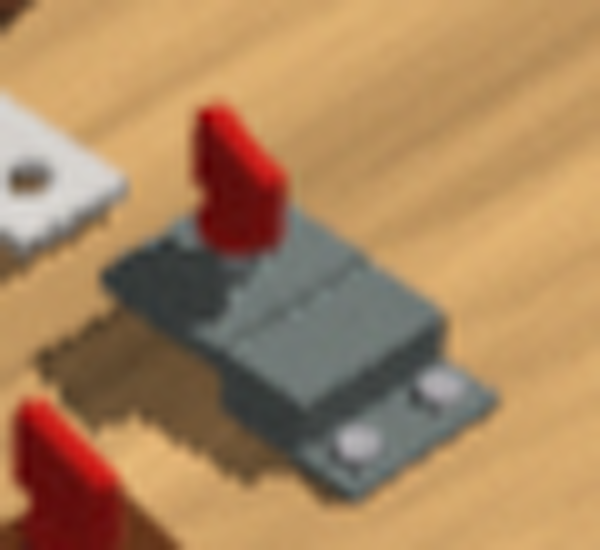

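```bash
python3 - <<'E'
from h import *
t=load('top2');s=load('scene2');w=load('wrist2')
cw=lambda u,v:(460+u/4,190+v/4);ct=lambda u,v:(280+u/10,195+v/10);cs=lambda u,v:(325+u/10,235+v/10)
def ax(p,q): # p=+y,q=-y
    d=p-q; return np.degrees(np.arctan2(-d[0],d[1])),np.linalg.norm(d),(p+q)/2
def rep(n,p,q):
    a,l,m=ax(p,q);print(n,p.round(4),q.round(4),'yaw %.2f len %.4f'%(a,l),m.round(4))
rep('wrist lug front top',onz(w,*cw(660,103),.022),onz(w,*cw(555,490),.022))
rep('wrist lug front bot',onz(w,*cw(610,88),.014),onz(w,*cw(513,463),.014))
rep('wrist tongue end',onz(w,*cw(346,195),.012),onz(w,*cw(293,453),.012))
rep('top lug front bot',onz(t,*ct(70,397),.014),onz(t,*ct(252,397),.014))
rep('top foot back',onz(t,*ct(82,93),.005),onz(t,*ct(265,100),.005))
rep('top lug line',onz(t,*ct(75,243),.022),onz(t,*ct(258,248),.022))
print('wing top',onz(t,*ct(170,235),.064),onz(t,*ct(145,357),.064))
print('scene lug front -y top',onz(s,*cs(103,277),.022),'block back top',onz(s,*cs(443,320),.022),onz(s,*cs(308,408),.022),'foot back',onz(s,*cs(497,402),.005),onz(s,*cs(357,500),.005))
print('hole wrist',onz(w,*cw(177,326),.012))
print('lug front -y top corner tri wrist/scene',tri((w,*cw(555,490)),(s,*cs(103,277))))
print('wing top ends scene',onz(s,*cs(215,107),.064),onz(s,*cs(280,178),.064))
print('foot bolt', onz(s,*cs(440,385),.006),onz(t,*ct(115,123),.006),onz(s,*cs(357,440),.006),onz(t,*ct(222,126),.006))
E
```

```text
wrist lug front top [0.5764 0.0772 0.022 ] [0.5742 0.0215 0.022 ] yaw -2.28 len 0.0558 [0.5753 0.0494 0.022 ]
wrist lug front bot [0.5767 0.0772 0.014 ] [0.5745 0.0212 0.014 ] yaw -2.26 len 0.0561 [0.5756 0.0492 0.014 ]
wrist tongue end [0.5453 0.063  0.012 ] [0.5436 0.0231 0.012 ] yaw -2.36 len 0.0399 [0.5445 0.0431 0.012 ]
top lug front bot [0.5748 0.0749 0.014 ] [0.5736 0.0223 0.014 ] yaw -1.21 len 0.0526 [0.5742 0.0486 0.014 ]
top foot back [0.6672 0.0705 0.005 ] [0.664  0.0168 0.005 ] yaw -3.45 len 0.0538 [0.6656 0.0436 0.005 ]
top lug line [0.6185 0.0725 0.022 ] [0.6159 0.0196 0.022 ] yaw -2.81 len 0.0529 [0.6172 0.046  0.022 ]
wing top [0.61093964 0.04401407 0.064     ] [0.57610837 0.05160761 0.064     ]
scene lug front -y top [0.57822744 0.01970343 0.022     ] block back top [0.65319781 0.0698241  0.022     ] [0.65065506 0.01947258 0.022     ] foot back [0.67248258 0.07045216 0.005     ] [0.67076701 0.016706   0.005     ]
hole wrist [0.52429126 0.04432527 0.012     ]
lug front -y top corner tri wrist/scene (array([0.57639245, 0.02074661, 0.02012344]), [0.0006507651699504323, 0.0006507651699502301])
wing top ends scene [0.58509875 0.05409323 0.064     ] [0.61667291 0.04422318 0.064     ]
foot bolt [0.65831413 0.06414062 0.006     ] [0.65775085 0.06090028 0.006     ] [0.65673266 0.03281612 0.006     ] [0.65619284 0.0295642  0.006     ]
```

wrist2: hole centre at about (504,271), lug front face corners (612,212)–(588,306). The two are parallel within about 0.1°, and the hole is about 73 mm short and 4 mm to −y. I'll align, lower and go partly in, then look again.

>>> carry_out:
  targets:
    - [[1, 0, 2, -2, 0, 0, 0], [1, 0, 4, -4, 0, 0, 0], [1, 0, 4, -4.5, 0, 0, 0], [1, 5, 4, -4.5, 0, 0, 0], [1, 12, 4, -4.5, 0, 0, 0], [1, 20, 3.6, -4.5, 0, 0, 0], [1, 27, 3.4, -4.5, 0, 0, 0], [1, 34, 3.2, -4.5, 0, 0, 0], [1, 38, 3, -4.5, 0, 0, 0], [1, 40, 3, -4.5, 0, 0, 0], [1, 40, 3, -4.5, 0, 0, 0], [1, 40, 3, -4.5, 0, 0, 0]]

```text
time_s: 5.52
position: [0.4594, 0.0541, 0.0627]
tool_rot: [[-0.047, -0.001, 0.999], [-0.999, 0.0, -0.047], [-0.0, -1.0, -0.001]]
ft_force: [-0.3, -1.5, -3.8]
grip_width: 0.0094
```

```bash
python3 - <<'E'
from h import *
w=snap('wrist','w3');snap('top','top3');s=env.observe();print(s['position'],s['ft_force'],s['grip_width'])
a=cv2.imread('pics/w3.png')[190:330,460:640];cv2.imwrite('pics/w3c.png',cv2.resize(a,None,fx=4,fy=4,interpolation=cv2.INTER_CUBIC))
E
```

```text
[0.45928775 0.05407654 0.06279779] [-0.07924752 -0.27833065 -3.50081319] 0.009274531742390995
```

View pics/w3c.png

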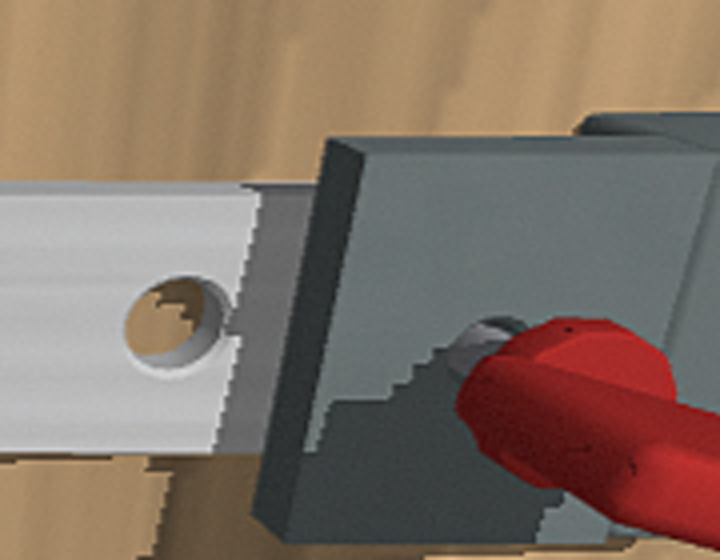

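```bash
python3 - <<'E'
from h import *
w=load('w3');cw=lambda u,v:(460+u/4,190+v/4)
for z,a,b in((.014,(328,140),(255,512)),(.022,(364,153),(288,541))):
    p,q=onz(w,*cw(*a),z),onz(w,*cw(*b),z);d=p-q;th=np.arctan2(-d[0],d[1]);m=(p+q)/2+.022*np.array([np.cos(th),np.sin(th),0])
    print(np.degrees(th),np.linalg.norm(d),m)
    print('shift needed',(m-onz(w,*cw(177,326),.007))*1000)
# tongue yaw from edges
p,q=onz(w,*cw(0,193),.007),onz(w,*cw(240,194),.007);print('tongue yaw',np.degrees(np.arctan2(*(q-p)[1::-1])))
p,q=onz(w,*cw(0,455),.007),onz(w,*cw(210,452),.007);print('tongue yaw',np.degrees(np.arctan2(*(q-p)[1::-1])),p[1])
print('edges mid y at hole', (onz(w,*cw(190,193),.007)+onz(w,*cw(150,453),.007))/2)
E
```

```text
-2.2337435024670294 0.05546981556927502 [0.59778752 0.04815647 0.014     ]
shift needed [33.5763196   0.47318779  7.        ]
-1.7261927765153706 0.05570416618793727 [0.59742082 0.04886064 0.022     ]
shift needed [33.20961172  1.17735482 15.        ]
tongue yaw -2.91529863991283
tongue yaw -1.72912573075549 0.0281241964380311
edges mid y at hole [0.56314464 0.04756884 0.007     ]
```

>>> carry_out:
  targets:
    - [[1, 6, 0.8, 0, 0, 0, 0], [1, 13, 0.8, 0, 0, 0, 0], [1, 20, 0.8, 0, 0, 0, 0], [1, 26, 0.8, 0, 0, 0, 0], [1, 31, 0.8, 0, 0, 0, 0], [1, 33.3, 0.8, 0, 0, 0, 0], [1, 33.3, 0.8, -0.6, 0, 0, 0], [1, 33.3, 0.8, -1.2, 0, 0, 0], [1, 33.3, 0.8, -1.2, 0, 0, 0], [1, 33.3, 0.8, -1.2, 0, 0, 0]]

```text
time_s: 6.45
position: [0.4927, 0.0548, 0.0616]
tool_rot: [[-0.047, -0.0, 0.999], [-0.999, 0.0, -0.047], [-0.0, -1.0, -0.0]]
ft_force: [-0.3, 0.4, -3.3]
grip_width: 0.0092
```

```bash
python3 - <<'E'
from h import *
snap('wrist','w4');snap('top','top4');snap('scene','scene4');s=env.observe();print(s['position'],s['ft_force'],s['grip_width'])
a=cv2.imread('pics/scene4.png')[210:300,250:400];cv2.imwrite('pics/s4c.png',cv2.resize(a,None,fx=5,fy=5,interpolation=cv2.INTER_CUBIC))
E
```

```text
[0.49276098 0.05484921 0.06163279] [ 0.72056616  0.49093582 -2.62410047] 0.008854034174395163
```

View pics/w4.png

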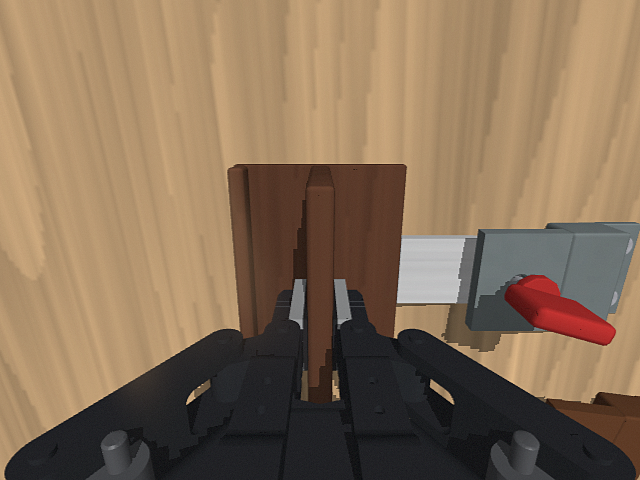

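View pics/s4c.png

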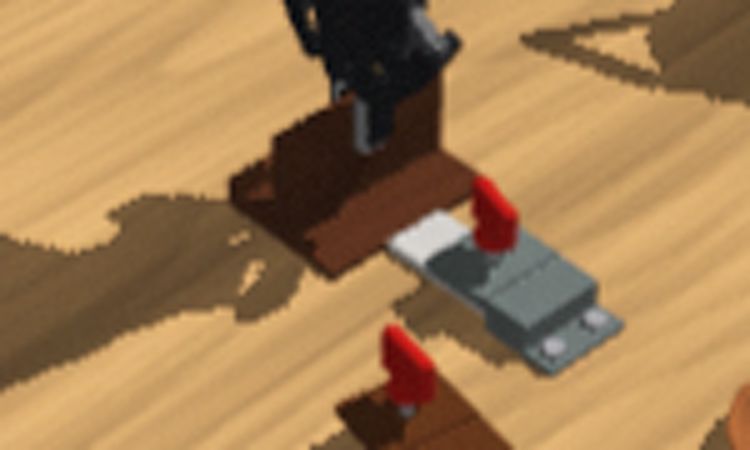

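>>> carry_out:
  targets:
    - [[1, 0, 0, -0.5, 0, 0, 0], [1, 0, 0, -1, 0, 0, 0], [1, 0, 0, -1, 0, 0, 0], [0.8, 0, 0, -1, 0, 0, 0], [0.7, 0, 0, -1, 0, 0, 0], [0.6, 0, 0, -1, 0, 0, 0], [0.6, 0, 0, -1, 0, 0, 0], [0.6, 0, 0, -1, 0, 0, 0]]

```text
time_s: 7.27
position: [0.493, 0.0548, 0.0606]
tool_rot: [[-0.047, 0.0, 0.999], [-0.999, 0.0, -0.047], [-0.0, -1.0, 0.0]]
ft_force: [0.6, 0.2, 0.7]
grip_width: 0.0341
```

>>> carry_out:
  targets:
    - [[0.6, 0, 0, 10, 0, 0, 0], [0.6, 0, 0, 35, 0, 0, 0], [0.6, 0, 0, 70, 0, 0, 0], [0.6, 0, 0, 105, 0, 0, 0], [0.6, 20, 0, 120, 0, 0, 7], [0.6, 40, -2, 120, 0, 0, 14], [0.6, 60, -3, 120, 0, 0, 21], [0.6, 80, -4, 120, 0, 0, 28], [0.6, 95, -5, 120, 0, 0, 35], [0.6, 102, -6, 120, 0, 0, 42], [0.6, 104, -6, 120, 0, 0, 49], [0.6, 104, -6, 120, 0, 0, 56], [0.6, 104, -6, 120, 0, 0, 63], [0.6, 104, -6, 120, 0, 0, 70], [0.6, 104, -6, 120, 0, 0, 77], [0.6, 104, -6, 120, 0, 0, 79], [0.6, 104, -6, 120, 0, 0, 79], [0.6, 104, -6, 120, 0, 0, 79]]

```text
time_s: 8.77
position: [0.5969, 0.0488, 0.1805]
tool_rot: [[0.971, -0.0, 0.238], [-0.238, 0.0, 0.971], [-0.0, -1.0, -0.0]]
ft_force: [-0.5, -0.6, -0.4]
grip_width: 0.0338
```

```bash
python3 - <<'E'
from h import *
snap('wrist','w5');snap('scene','scene5');s=env.observe();print(s['position'],s['tool_rot'].round(3).tolist(),s['q'].round(1),s['ft_force'],s['grip_width'])
a=cv2.imread('pics/scene5.png')[210:300,250:400];cv2.imwrite('pics/s5c.png',cv2.resize(a,None,fx=5,fy=5,interpolation=cv2.INTER_CUBIC))
E
```

```text
[0.59691014 0.0488228  0.18054203] [[0.971, -0.0, 0.238], [-0.238, -0.0, 0.971], [-0.0, -1.0, -0.0]] [ -6.6  30.   73.   -0.   77.  -82.9] [ 1.16470246  0.29054753 -0.04778998] 0.034203799017114
```

View pics/w5.png

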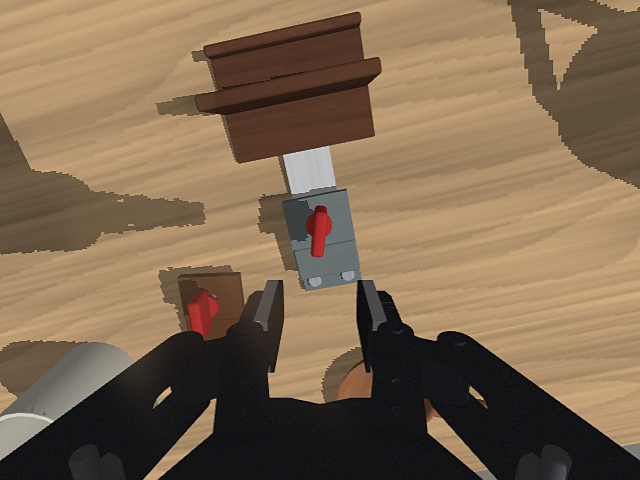

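View pics/s5c.png

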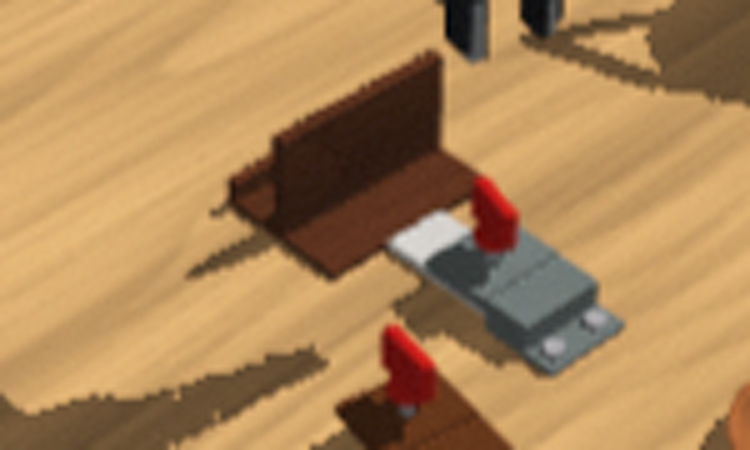

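w5: the rest sits flat with its tongue under the grey lug, and the wing is at (319,230). Now I measure the visible tongue length (it should be 38 mm) and the wing's pose.

```bash
python3 - <<'E'
from h import *
a=cv2.imread('pics/w5.png')[120:300,210:390];cv2.imwrite('pics/w5c.png',cv2.resize(a,None,fx=4,fy=4,interpolation=cv2.INTER_CUBIC)[:600])
d=load('w5');c=lambda u,v:(210+u/4,120+v/4)
E
```

```text
(no output)
```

View pics/w5c.png

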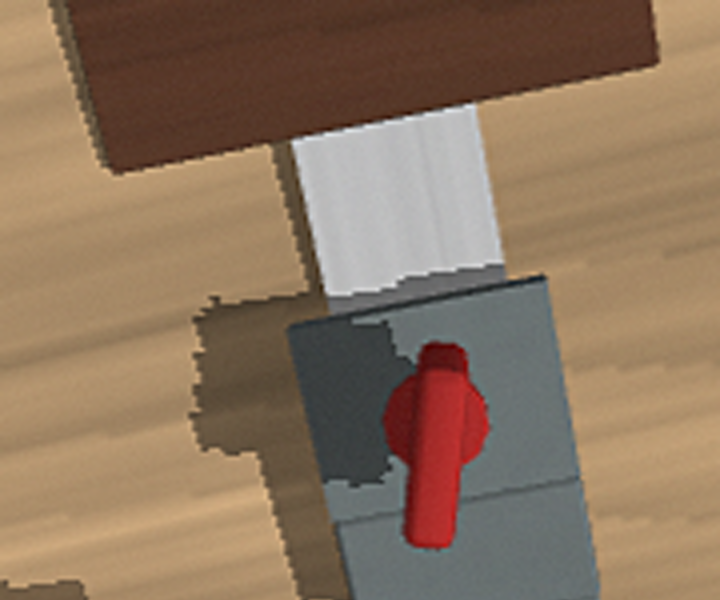

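```bash
python3 - <<'E'
from h import *
d=load('w5');c=lambda u,v:(210+u/4,120+v/4)
P=lambda u,v,z:onz(d,*c(u,v),z)
p,q=P(548,279,.022),P(290,328,.022); e=p-q; th=np.arctan2(-e[0],e[1]); X=np.array([np.cos(th),np.sin(th),0]);Y=np.array([-X[1],X[0],0])
b=(p+q)/2+.022*X; print('lug front yaw',np.degrees(th),np.linalg.norm(e),'origin',b)
p,q=P(478,103,.006),P(293,140,.006);m=(p+q)/2; e=p-q
print('tongue root yaw',np.degrees(np.arctan2(-e[0],e[1])),np.linalg.norm(e))
p2,q2=P(657,66,.006),P(115,173,.006); e=p2-q2; mb=(p2+q2)/2;print('base front yaw',np.degrees(np.arctan2(-e[0],e[1])),np.linalg.norm(e))
for mm in (m,mb): print('hole err along/lat mm', ((mm+.060*X-b)@X)*1000,((mm+.06*X-b)@Y)*1000)
# wing top face: front end and rear end centres
zt=.0645-.0036*.2
f,r=P(440,373,zt),P(428,546,zt); print('wing front/back',f,r,'len',np.linalg.norm(f-r),'yaw',np.degrees(np.arctan2(*(r-f)[1::-1])),'mid',(f+r)/2)
l,rr=P(412,460,zt),P(461,460,zt);print('width',np.linalg.norm(l-rr))
s5=load('scene5'); cs=lambda u,v:(250+u/5,210+v/5)
print(tri((d,*c(440,373)),(s5,*cs(482,178))),tri((d,*c(428,546)),(s5,*cs(515,213))))
E
```

```text
lug front yaw -2.9047816084127165 0.055314051752131006 origin [0.59703794 0.04942168 0.022     ]
tongue root yaw -2.7886828410888316 0.04036374837026834
base front yaw -2.931211774829878 0.1181546482523295
hole err along/lat mm 1.0277002955943662 -0.17172449908380844
hole err along/lat mm 0.6399257195354165 -0.5747898204217593
wing front/back [0.58057764 0.05381939 0.06378   ] [0.61275244 0.04359983 0.06378   ] len 0.033758815007027314 yaw -17.621204817264978 mid [0.59666504 0.04870961 0.06378   ]
width 0.009085496494654796
(array([0.58210401, 0.0548152 , 0.06200977]), [0.001539039990421334, 0.0015390399904213568]) (array([0.61430383, 0.0446219 , 0.06270306]), [0.001580708069305109, 0.001580708069304992])
```

Hole alignment error is about 1 mm or less (taper takes 5 mm). The wing is at (0.597, 0.049), yaw −17.6°, top about 63 mm. Next I descend and grip the wing, with tips above the collar.

>>> carry_out:
  targets:
    - [[0.6, 0, 0.2, -30, 0, 0, -3.8], [0.6, 0, 0.2, -60, 0, 0, -3.8], [0.6, 0, 0.2, -85, 0, 0, -3.8], [0.6, 0, 0.2, -103, 0, 0, -3.8], [0.6, 0, 0.2, -113, 0, 0, -3.8], [0.6, 0, 0.2, -118, 0, 0, -3.8], [0.6, 0, 0.2, -118, 0, 0, -3.8], [0.6, 0, 0.2, -118, 0, 0, -3.8], [1, 0, 0.2, -118, 0, 0, -3.8], [1, 0, 0.2, -118, 0, 0, -3.8], [1, 0, 0.2, -118, 0, 0, -3.8], [1, 0, 0.2, -118, 0, 0, -3.8], [1, 0, 0.2, -118, 0, 0, -3.8], [1, 0, 0.2, -118, 0, 0, -3.8]]
  squeeze: 40

```text
time_s: 10.03
position: [0.5974, 0.0483, 0.0638]
tool_rot: [[0.954, 0.002, 0.301], [-0.301, -0.001, 0.954], [0.002, -1.0, -0.001]]
ft_force: [-1.7, -4.3, 6.7]
grip_width: 0.0096
```

```bash
python3 - <<'E'
from h import *
snap('wrist','w6');s=env.observe();print(s['position'],s['q'].round(1),s['ft_force'],s['wrist_torque'],s['grip_width'])
E
```

```text
[0.59736    0.04828295 0.06381322] [ -6.7  37.5  80.7  -0.1  61.6 -79.1] [-2.59561447 -4.67018484  5.95738891] [-0.83826988  0.34555924 -0.00414917] 0.009074943604190677
```

View pics/w6.png

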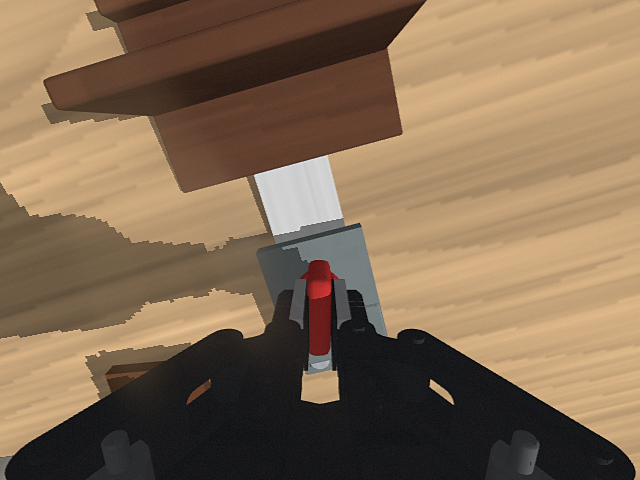

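Gripped (9 mm). Small side force suggests the axis is ~0.7 mm toward −y. Turning clockwise (negative z) while following the sink.

>>> carry_out:
  targets:
    - [[1, 0, -0.6, 0.5, 0, 0, -3], [1, 0, -0.6, 0.2, 0, 0, -8], [1, 0, -0.6, -0.2, 0, 0, -14], [1, 0, -0.6, -0.5, 0, 0, -20], [1, 0, -0.6, -0.9, 0, 0, -26], [1, 0, -0.6, -1.3, 0, 0, -32], [1, 0, -0.6, -1.7, 0, 0, -38], [1, 0, -0.6, -2.0, 0, 0, -44], [1, 0, -0.6, -2.4, 0, 0, -50], [1, 0, -0.6, -2.8, 0, 0, -56], [1, 0, -0.6, -3.2, 0, 0, -62], [1, 0, -0.6, -3.6, 0, 0, -68], [1, 0, -0.6, -3.9, 0, 0, -74], [1, 0, -0.6, -4.3, 0, 0, -80], [1, 0, -0.6, -4.7, 0, 0, -86], [1, 0, -0.6, -4.7, 0, 0, -86]]

```text
time_s: 11.42
position: [0.5973, 0.0479, 0.0585]
tool_rot: [[-0.237, 0.001, 0.972], [-0.972, -0.001, -0.237], [0.001, -1.0, 0.001]]
ft_force: [-0.6, -3.7, 3.4]
grip_width: 0.0093
```

```bash
python3 - <<'E'
from h import *
snap('wrist','w7');snap('scene','scene7');s=env.observe();R=s['tool_rot'];print(s['position'],np.degrees(np.arctan2(R[1,2],R[0,2])),s['q'].round(1),s['ft_force'],s['wrist_torque'],s['grip_width'])
a=cv2.imread('pics/scene7.png')[180:300,250:400];cv2.imwrite('pics/s7c.png',cv2.resize(a,None,fx=5,fy=5,interpolation=cv2.INTER_CUBIC))
E
```

```text
[0.59727315 0.04795402 0.05851355] -13.309183329498925 [-6.7 37.9 81.  -0.  61.   6.6] [-0.29202294 -5.72840308  4.38381144] [-0.95791164  0.11315204 -0.06198682] 0.00951068580260179
```

View pics/w7.png

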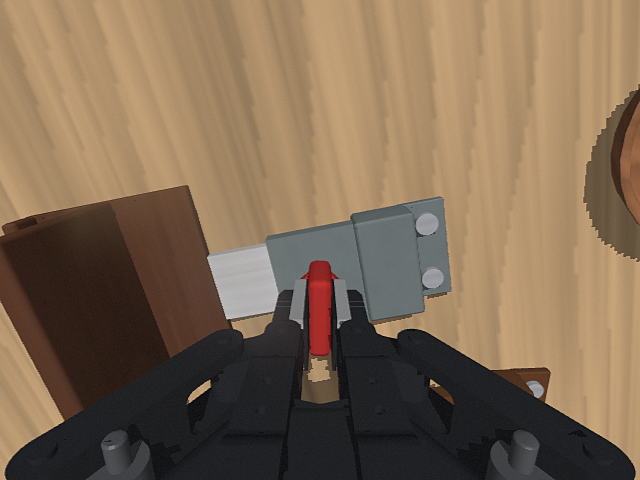

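View pics/s7c.png

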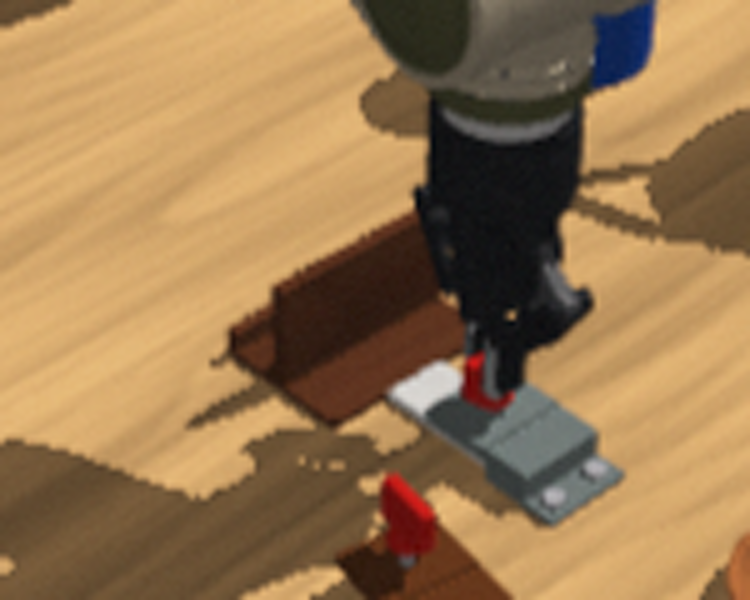

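w7/s7c: wing has turned 86° with the fingers, rest unmoved, no jam. Continuing toward the stop.

>>> carry_out:
  targets:
    - [[1, 0, -0.4, -0.3, 0, 0, -5], [1, 0, -0.5, -0.7, 0, 0, -11], [1, 0, -0.5, -1.1, 0, 0, -17], [1, 0, -0.5, -1.5, 0, 0, -23], [1, 0, -0.5, -1.8, 0, 0, -29], [1, 0, -0.5, -2.2, 0, 0, -35], [1, 0, -0.5, -2.6, 0, 0, -41], [1, 0, -0.5, -3.0, 0, 0, -47], [1, 0, -0.5, -3.3, 0, 0, -53], [1, 0, -0.5, -3.7, 0, 0, -59], [1, 0, -0.5, -4.1, 0, 0, -65], [1, 0, -0.5, -4.4, 0, 0, -70], [1, 0, -0.5, -4.4, 0, 0, -70]]

```text
time_s: 12.6
position: [0.5971, 0.0478, 0.0541]
tool_rot: [[-0.994, 0.001, 0.112], [-0.112, -0.0, -0.994], [-0.001, -1.0, 0.0]]
ft_force: [-1.9, -3.3, 5.4]
grip_width: 0.009
```

```bash
python3 - <<'E'
from h import *
s=env.observe();R=s['tool_rot'];print(s['position'],np.degrees(np.arctan2(R[1,2],R[0,2])),s['q'].round(1),s['ft_force'],s['wrist_torque'],s['grip_width'])
E
```

```text
[0.59707682 0.04778005 0.05406929] -83.57281337137971 [-6.7 38.3 81.2 -0.  60.5 76.8] [-1.91132067 -3.2871319   5.37580734] [-0.76152611  0.29424287 -0.00293751] 0.00904138988491497
```

>>> carry_out:
  targets:
    - [[1, 0, -0.2, -0.2, 0, 0, -3], [1, 0, -0.2, -0.3, 0, 0, -5], [1, 0, -0.2, -0.4, 0, 0, -7], [1, 0, -0.2, -0.5, 0, 0, -9], [1, 0, -0.2, -0.5, 0, 0, -10], [1, 0, -0.2, -0.5, 0, 0, -10]]

```text
time_s: 13.1
position: [0.597, 0.0478, 0.0536]
tool_rot: [[-0.998, 0.0, -0.057], [0.057, -0.0, -0.998], [-0.0, -1.0, 0.0]]
ft_force: [-1.7, -3.4, 5.4]
grip_width: 0.0089
```

```bash
python3 - <<'E'
from h import *
s=env.observe();R=s['tool_rot'];print(s['position'],np.degrees(np.arctan2(R[1,2],R[0,2])),s['q'].round(1),s['ft_force'],s['wrist_torque'],s['grip_width'])
E
```

```text
[0.59697379 0.04783957 0.05359918] -93.24732962323522 [-6.7 38.3 81.3 -0.  60.4 86.5] [-1.67459613 -3.36194704  5.38754922] [-0.49748579  0.37319713  0.81333595] 0.00894685338560595
```

Moment about z jumped to 0.81 N m just at the expected stop angle, with about 10.2 mm of sink. Releasing and rising.

>>> carry_out:
  targets:
    - [[0.85, 0, 0, 0, 0, 0, 0], [0.7, 0, 0, 0, 0, 0, 0], [0.6, 0, 0, 0, 0, 0, 0], [0.6, 0, 0, 0, 0, 0, 0], [0.6, 0, 0, 8, 0, 0, 0], [0.6, 0, 0, 25, 0, 0, 0], [0.6, 0, 0, 50, 0, 0, 0], [0.6, 0, 0, 80, 0, 0, 0], [0.6, 0, 0, 110, 0, 0, 0], [0.6, 0, 0, 130, 0, 0, 0], [0.6, 0, 0, 140, 0, 0, 0], [0.6, 0, 0, 140, 0, 0, 0]]

```text
time_s: 14.1
position: [0.5976, 0.0477, 0.1955]
tool_rot: [[-0.998, 0.004, -0.061], [0.061, -0.0, -0.998], [-0.004, -1.0, 0.0]]
ft_force: [0.8, -0.1, 0.2]
grip_width: 0.0344
```

```bash
python3 - <<'E'
from h import *
snap('wrist','w8');snap('scene','scene8');s=env.observe();print(s['position'],s['ft_force'],s['grip_width'])
a=cv2.imread('pics/scene8.png')[210:310,250:400];cv2.imwrite('pics/s8c.png',cv2.resize(a,None,fx=5,fy=5,interpolation=cv2.INTER_CUBIC))
E
```

```text
[0.59652594 0.04779269 0.19208219] [-1.13829156  1.07860944 -0.78443594] 0.034235105595419243
```

View pics/w8.png

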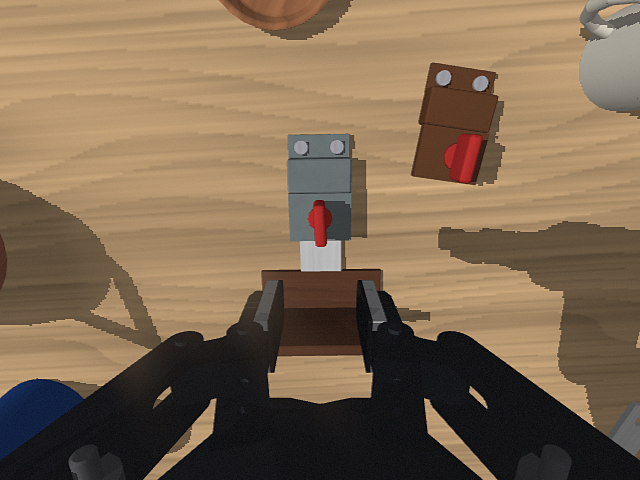

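View pics/s8c.png

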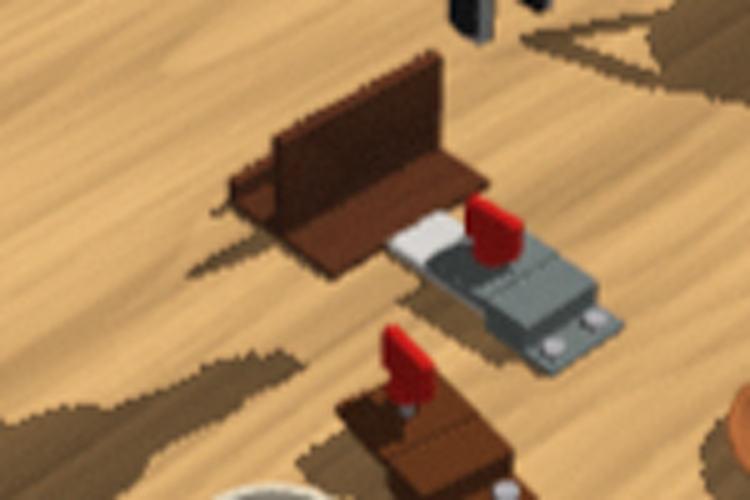

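View pics/scene8.png

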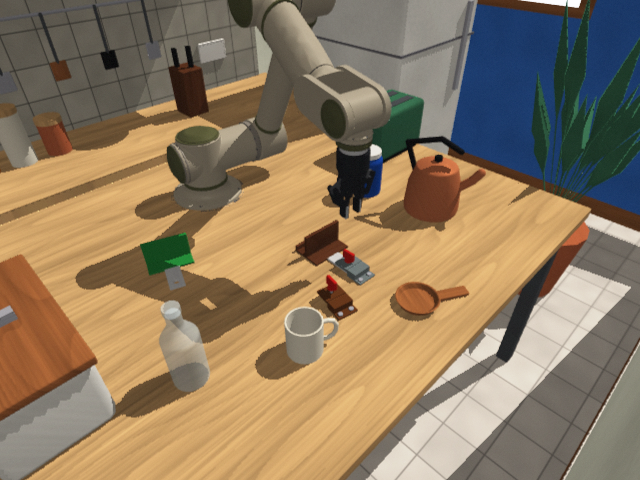

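w8/s8c: wing at (320,222) lines up with the bracket and has clearly sunk; the rest is flat, bystanders look unmoved. Measuring the wing's yaw and height, and bystander motion.

```bash
python3 - <<'E'
from h import *
a=cv2.imread('pics/w8.png')[125:285,250:410];cv2.imwrite('pics/w8c.png',cv2.resize(a,None,fx=3.7,fy=3.7,interpolation=cv2.INTER_CUBIC))
s0=cv2.imread('pics/scene0.png').astype(int);s8=cv2.imread('pics/scene8.png').astype(int)
df=np.abs(s0-s8).sum(2)
for n,(u0,u1,v0,v1) in dict(mug=(280,340,300,362),bottle=(155,212,300,392),spoon=(392,470,280,318),kettle=(402,488,135,220),green=(140,196,232,292)).items(): print(n,np.mean(df[v0:v1,u0:u1]>60).round(4))
E
```

```text
mug 0.0011
bottle 0.2614
spoon 0.0
kettle 0.0
green 0.4557
```

View pics/w8c.png

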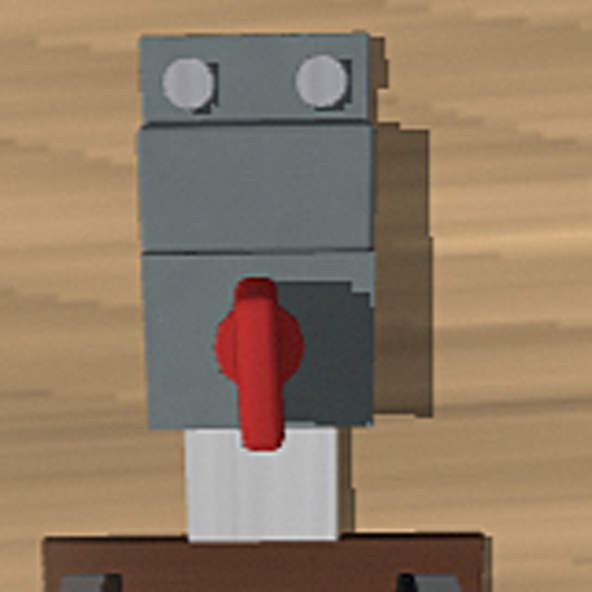

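```bash
python3 - <<'E'
from h import *
d=load('w8');c=lambda u,v:(250+u/3.7,125+v/3.7);P=lambda u,v,z:onz(d,*c(u,v),z)
f,r=P(257,300,.0533),P(263,448,.0533);e=f-r;print('wing',f,r,np.linalg.norm(e),np.degrees(np.arctan2(e[1],e[0])))
p,q=P(149,428,.022),P(373,426,.022);e=p-q;th=np.arctan2(-e[0],e[1]);print('lug front',p,q,np.degrees(th))
p,q=P(143,255,.022),P(373,250,.022);e=p-q;print('block line yaw',np.degrees(np.arctan2(-e[0],e[1])))
p,q=P(189,541,.006),P(338,539,.006);print('tongue root',p,q,'gap', (P(149,428,.022)+P(373,426,.022)-p-q)/2)
s=load('scene8');cs=lambda u,v:(250+u/5,210+v/5)
print('tri wing +x end',tri((d,*c(257,300)),(s,*cs(517,234))),'-x end',tri((d,*c(263,448)),(s,*cs(472,199))))
E
```

```text
wing [0.61402378 0.04780659 0.0533    ] [0.58008981 0.04852504 0.0533    ] 0.033941568570960416 -1.2128745161037067
lug front [0.57603822 0.07718607 0.022     ] [0.5731943  0.02134711 0.022     ] -2.9156009680311534
block line yaw -2.2040346946846197
tongue root [0.53795164 0.07096951 0.006     ] [0.53611026 0.03066169 0.006     ] gap [ 0.03758531 -0.00154901  0.016     ]
tri wing +x end (array([0.61362708, 0.04852431, 0.04664832]), [0.0012348572994995452, 0.0012348572994996434]) -x end (array([0.58080625, 0.04919217, 0.0512935 ]), [0.0014876916577882017, 0.001487691657788105])
```

```bash
python3 -c "
from h import *
s=env.observe();print(s['time_s'],s['ft_force']);print(env.close_job())"
```

```text
14.2 [-1.13829156  1.07860944 -0.78443594]
the job is handed in; nothing more can be done
None
```

The recipe-card rest is fixed to the grey bracket, and I handed the job in at 14.2 s. I gripped the dark wood rest by its panel, carried it in front of the bracket and slid the tongue under the lug. Then I set it down, let go, and turned the red thumbscrew clockwise to its hard stop.

**Final checks:**
- **Hole alignment:** the hole was 1 mm or less off before I turned the screw. Afterwards 37.6 mm of tongue showed in front of the lug, against 38 mm expected.
- **Screw at its stop:** the moment about the screw axis jumped to 0.8 N m at the expected angle. The gripper sank 10.2 mm, and the wing's final direction is about 1° from the stop position.
- **Wing height:** the two-view measurement gave 47 to 51 mm against 53 mm expected. I put this down to picking corners in small images; it agrees that the screw is down, but not precisely.
- **Bystanders:** the mug, kettle and spoon rest match the first picture. The bottle's area differs, which I took to be the arm's moved shadow, since it stands in the same place by eye. The canister was partly hidden by the gripper in the last picture, so I did not check it, but the arm never worked near it.
- **Nothing held:** the gripper was open and about 14 cm above the screw at hand-in.

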